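Dock a bushing carrier under its gravity catch

TASK

Load the carrier with the two brass bushings into the gauging dock: take it by the blue tab, set it down flat on the open front of the dock's plate, slide it in between the rails so that its own nose bar lifts the hinged catch, and push on gently against the spring plunger until the catch drops behind the bar. Then let go, so that the catch alone holds the carrier. Do not touch the dock or its catch with the gripper, never force the carrier, keep both bushings standing in their nests and leave the shaft, the stand-off and the magnifier where they are.

Things in the scene. Friction and masses are not known exactly. Their poses are not given: they have to be found in the camera images.
- carrier: Loose flat aluminium workpiece carrier, about 0.4 kg with its load. Plate 130 (x) x 70 (y) x 12 mm; origin at the centre of its underside, z up, x towards the nose. Two nests, each of four 10 mm high dowel pins, at x +43 and -43 mm, hold the bushings. With its nose it reaches from x -65 to +105 mm.
- tab (a point): Middle of the top of the carrier's blue grip tab, 58 mm above the carrier's underside, straight above its origin. The tab is 30 mm long (x) and 12 mm thick (y) and stands 46 mm above the plate; grip it across y.
- bar (a point): Centre of the carrier's nose bar: a round steel bar, 10 mm in diameter, 36 mm long along y, at carrier x +100, z 11 mm, carried by a tongue 30 mm wide and 5 mm thick; 30 mm of gap between bar and plate.
- bushing_1: Brass bushing, 34 mm diameter, 26 mm high, 0.1 kg, standing loose (1 mm play) in the nest at carrier x +43 mm, its underside 12 mm above the carrier's underside. Origin: centre of its underside.
- bushing_2: The same in the nest at carrier x -43 mm.
- dock: Gauging dock, fixed to the desk: grey plate with white glide strips, 110 mm wide (y), 8 mm thick, from x -170 to +135 mm in its frame; origin on the track's centre line at desk level, z up, +x the way the carrier is pushed in. The carrier slides flat on it, x axes parallel. A latch head (catch, spring plunger, rigid stop face) stands at the far end, 50 mm wide, at most 60 mm above the desk.
- porch (a point): Point on the plate's top (z 8 mm) at dock x -137 mm, on the track's centre line, in the open front part: with the carrier's origin set down here its plate is just ahead of the rails and its nose well short of the catch. Axes as the dock's.
- mouth (a point): Point on the plate's top, on the centre line at dock x -45 mm, where the steel rails begin: inner faces at y +-37 mm (2 mm play each side), up to dock x +25, as high as the carrier's plate (tops at z 20 mm). Flared lead-ins (18 degrees, mouth 90 mm wide) reach 29 mm towards the front.
- home (a point): Point on the plate's top at dock x -43 mm: where the carrier's origin would be as the catch drops, if the latch head stood in mid slot. The head is clamped in slots, up to 8 mm nearer or farther: not measured, fixed during a run, so find the drop by feel. From the drop to the rigid stop are only about 3 mm. The plate slides easily (friction about 0.2).
- catch (a joint): Hinged gravity catch (steel strap 16 mm wide, hook towards the robot, red release tab behind), rad: 0 = hanging down, hook tip 7 mm over the plate; grows when lifted. The bar meets its ramp some 25 mm before the drop and lifts it to about 0.17 (1 to 2 N of push); then the hook slides down the bar's back and falls to 0 only when wholly past: at 0.05 it does not hold yet.
- plunger (a joint): Brass spring plunger in the stop face, 8 mm thick, at the bar's height, m: 0 = fully out, 0.010 = flush with the rigid stop face. It pushes the carrier back out: 2.5 N when first touched, 5 N where the catch drops (about 0.007), 6.5 N when flush; beyond that the push rises sharply.
- shaft: Stepped steel shaft standing on end beside the dock, 21 mm diameter, 73 mm high; bystander. Origin: centre of its underside.
- standoff: Brass-coloured hexagonal stand-off standing on end beside the dock, 19 mm across, 52 mm high; bystander. Origin: centre of its underside.
- magnifier: Black eyepiece magnifier standing beside the dock, 35 mm diameter, 40 mm high; bystander. Origin: centre of its underside.

How it is judged:
By the outcome, as a careful person would: the job done as asked, in the order asked, and still so for the second after the job is handed in, with the robot touching nothing.
It also fails if it takes over 67 s, if anything falls off the work surface, if the arm or the gripper's body presses on something with over 40 N, if the wrist force passes 120 N, or if a joint passes its speed limit or range.

ROBOT

A 6-joint arm with a two-finger parallel gripper is mounted at the origin on a cart in front of the work surface, level with it; the furniture and walls round the work are solid. World frame = base frame: x ahead of the robot, y to its left, z up, the work surface at z = 0. Lengths are in m, angles in degrees, forces in N, time in s.
With the tool pointing down it reaches from about 0.4 to 0.825 m from the base axis. Payload 7 kg.
Tool frame: the origin (TCP) lies on the centre line of the jaws, within the pads' length; the fingertips stand r.tip_reach ahead of it and the grasp point (between the pads) is the TCP (r.tip_reach is the distance from the TCP to the fingertips, in m); z points along the fingers, y is the line along which they close (so a half turn about z gives the same grasp; the last joint's range is limited). The gripper opens to 88 mm and grips with 3 to 60 N. Pads are 19 mm wide; open, the fingers measure 130 mm over their backs; the gripper's body (78 mm by 193 mm) begins 47 mm behind the grasp point.
Start: joints at [88.356, 20.546, 0.682, 0, -70.136, -16.507], TCP at [0.21, 0.641, 0.246] pointing down, gripper open.
Joint ranges: [-176.03, 176.03], [-82.01, 121.73], [-58.28, 71.71], [-173.87, 95.51], [-174.79, -0.11], [-173.66, 173.66]. Speed limits (degrees/s): [136.94, 136.94, 172.46, 180, 180, 180].

INTERFACE

Orientations are given as [roll, pitch, yaw] about the fixed x, y, z axes, in that order (R = Rz(yaw) Ry(pitch) Rx(roll)).
In Python, from plant import sensors, cams, r gives the robot as it stands.
- The arm moves only by the tool drive_tool, never from a script. Its argument "rows" is a list of rows, each an object of numbers: "fingers": the gripper's target within -1 to 1 (fully open at 1, half-way at 0, shut at -1); "x", "y", "z": the shift along the tool's x, y, z in m; "spin": the turn about the tool's z in rad. A call has 1 to 10 rows; each row is the pose to reach, as a shift and turn from the pose commanded when the call began, along the tool's axes at that moment; what a row does not reach only later rows make up. A row lasts 1/8 s, in which the tool goes at most 62.5 mm and 10.7 degrees, less where a joint would pass 70% of its speed; a pose out of reach is approached as far as the arm can. A call with a gripper value outside its range is refused whole. The fingers move at their own pace and stop on an object; "newtons" is the grip in N (left out, the last holds). Time passes only in rows, so rows that repeat a pose let the fingers close. It gives the time, the measured TCP pose, the force, the opening and the grip force at its end, in the units of the state.
- sensors.get_state(): the state, without advancing time (a new reading comes with each control period).
- cams.capture(name): name is "side" or "top"; returns a dict with "pixels" (480x640x3 uint8, red, green, blue), "intrinsics" (3x3 intrinsics, pixels), "k1" (the pictures are not rectified: a ray, as slopes to the right and down, at radius r is drawn at 1 + k1 r^2 times it, then the intrinsics apply), "eye" and "orientation" of the camera in the world. Camera axes: x right, y up, looking along -z (the intrinsics and any distortion apply to the point x, -y, -z); pixel columns grow to the right and rows downward; lengths in m; the calibration is good to about 2 mm. A picture is of the moment at which its call begins. There is no depth.
- r.close_job(): hands the job in; it is judged then, once.
The state is a dict: "time_s": time; "joints": joint angles; "qd": joint speeds; "joint_torque": joint torques, N m; "tcp_pos": TCP position; "eef_rot": TCP orientation; "contact_force": force on the tool from outside, world axes, zero at the start; "moment": the same for the moment, N m; "gripper_width": finger opening in m; "gripper_force": force on a finger pad.
Only numpy, scipy, OpenCV 4.12 (cv2) and the standard library are available. Lean on these libraries where they do the work, as an engineer would, in place of code of your own. Each camera call takes 0.05 s, during which the arm holds its last target. There are 200 camera calls.

## Working session

There is one attempt and no reset: what is moved stays moved. The work goes in short steps, Python scripts to look and compute and a tool call to move; the robot and the scene stay as the last step left them, time stands still between calls to the robot, and variables do not carry over. Pictures are saved under pics/ and viewed, at most 10 in all, crops included, and the job is handed in when it is done.

Besides the shell and the picture viewer there is one more tool, called after "Call:" as name(argument=value, ...), one argument or row to a line, values as JSON. drive_tool: Moves the arm, as the interface text tells. Its arguments: {"type":"object","properties":{"rows":{"type":"array"},"newtons":{"type":"number"}},"required":["rows"]}

```bash
mkdir -p pics; ls
python3 - <<'E'
from plant import sensors,cams,r
import cv2
print(sensors.get_state()); print(r.tip_reach)
for n in("side","top"):
    c=cams.capture(n); cv2.imwrite(f"pics/{n}0.png",c["pixels"][:,:,::-1])
    print(n,c["intrinsics"],c["k1"],c["eye"],c["orientation"])
E
```

```text
pics
{'time_s': 0.0, 'joints': array([ 8.83555994e+01,  2.05920418e+01,  6.33401289e-01, -1.86337961e-02,
       -7.01363106e+01, -1.65047550e+01]), 'qd': array([-0.00393222, -0.03460938,  0.0074299 ,  0.06603521,  0.06069733,
        0.04297828]), 'joint_torque': array([ 7.31876244e-04, -5.82722676e+01,  2.93048984e+01,  6.99690118e+00,
        7.00510878e-03, -1.74358020e-04]), 'tcp_pos': array([0.21016994, 0.64096214, 0.24461766]), 'eef_rot': array([ 1.79903985e+02, -1.01824189e-02, -1.81554930e+01]), 'contact_force': array([ 0.25927784,  0.18518558, -0.4524707 ]), 'moment': array([ 0.0294417 ,  0.03176832, -0.03376421]), 'gripper_force': 0.0, 'gripper_width': 0.08750782637106655}
0.019
side [[587.37270534   0.         326.7639865 ]
 [  0.         587.37270534 234.95085583]
 [  0.           0.           1.        ]] -0.14629307820064724 [0.50116585 0.87664176 0.61010432] [  53.29284836    0.37740641 -174.01333301]
top [[526.62575026   0.         310.78503731]
 [  0.         526.62575026 243.76280654]
 [  0.           0.           1.        ]] 0.003390254354088851 [0.50141572 0.11731018 1.06062208] [  5.79115724   0.31828877 -89.59311971]
```

View pics/side0.png

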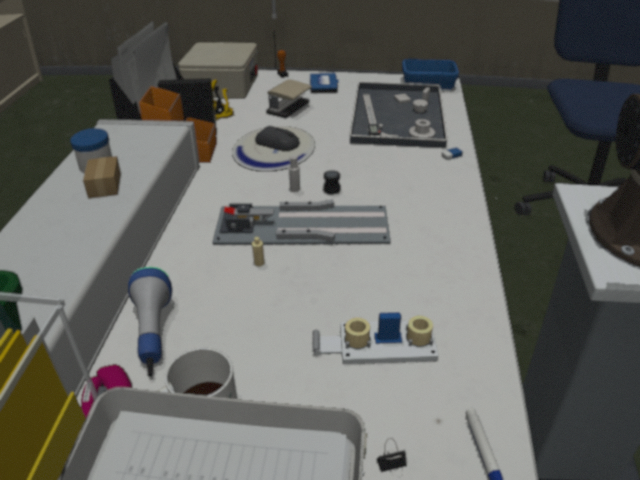

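View pics/top0.png

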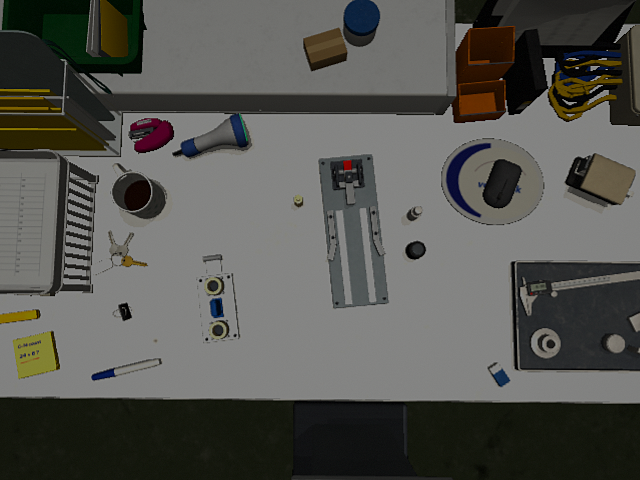

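The side view shows the carrier (tab near (389,327), nose at (316,342)) and the dock (centre near (300,224)). In the top view the tab is at (216,308) and the bar at (212,258). The dock plate's corners are about (319,157), (371,154), (387,304) and (334,307). Next I'll measure both with masks and rays.

```bash
cat > h.py <<'E'
import numpy as np, cv2
from scipy.spatial.transform import Rotation as Ro
from plant import sensors,cams,r
def rays(c,px):
    px=np.array(px,float).reshape(-1,1,2)
    n=cv2.undistortPoints(px,np.array(c["intrinsics"]),np.array([c["k1"],0,0,0,0.]))[:,0]
    d=np.c_[n[:,0],-n[:,1],-np.ones(len(n))]
    return Ro.from_euler("xyz",c["orientation"],degrees=True).apply(d)
def onz(c,px,z):
    d=rays(c,px); e=np.array(c["eye"]); return e+d*((z-e[2])/d[:,2])[:,None]
def cross(c1,p1,c2,p2):
    a,b=rays(c1,[p1])[0],rays(c2,[p2])[0]; e1,e2=np.array(c1["eye"]),np.array(c2["eye"])
    s=np.linalg.lstsq(np.c_[a,-b],e2-e1,rcond=None)[0]
    return (e1+a*s[0]+e2+b*s[1])/2, np.linalg.norm(e1+a*s[0]-e2-b*s[1])
def blobs(m,amin=15):
    n,l,s,ce=cv2.connectedComponentsWithStats(m.astype(np.uint8))
    return [(s[i,4],ce[i],s[i,:4]) for i in range(1,n) if s[i,4]>=amin]
def hsv(c): return cv2.cvtColor(c["pixels"],cv2.COLOR_RGB2HSV)
E
python3 - <<'E'
from h import *
T=cams.capture("top");S=cams.capture("side")
for n,c,roi in(("top",T,(180,250,120,350)),("side",S,(300,450,290,370))):
    h=hsv(c); x0,x1,y0,y1=roi
    m=np.zeros(h.shape[:2],bool); m[y0:y1,x0:x1]=1
    print(n,"blue",blobs(m&(h[...,0]>95)&(h[...,0]<125)&(h[...,1]>120)))
    print(n,"brass",blobs(m&(h[...,0]>15)&(h[...,0]<40)&(h[...,1]>60)))
h=hsv(T); print(h[280,326],h[200,330],h[150,300],h[258,212],h[300,230])
v=h[...,2]
a=cv2.resize(T["pixels"][140:320,310:440],None,fx=4,fy=3.3,interpolation=cv2.INTER_CUBIC)
a=cv2.resize(T["pixels"][145:315,300:430],None,fx=3.5,fy=3.5,interpolation=cv2.INTER_CUBIC)
b=cv2.resize(T["pixels"][245:350,185:250],None,fx=5,fy=5,interpolation=cv2.INTER_CUBIC)
o=np.zeros((600,800,3),np.uint8); o[:a.shape[0],:a.shape[1]]=a; o[:b.shape[0],460:460+b.shape[1]]=b
cv2.imwrite("pics/z1.png",np.clip(o[:,:,::-1]*1.5,0,255))
E
```

```text
top blue [(np.int32(253), array([238.79841897, 132.49011858]), array([231, 120,  16,  27], dtype=int32)), (np.int32(216), array([188.87962963, 147.98611111]), array([181, 139,  20,  18], dtype=int32)), (np.int32(212), array([216.4245283 , 307.60849057]), array([210, 298,  14,  20], dtype=int32))]
top brass [(np.int32(162), array([214.02469136, 285.7962963 ]), array([204, 277,  20,  18], dtype=int32)), (np.int32(66), array([223.13636364, 327.87878788]), array([216, 321,  13,  18], dtype=int32)), (np.int32(48), array([213.39583333, 330.64583333]), array([210, 323,   9,  16], dtype=int32))]
side blue [(np.int32(592), array([388.54898649, 328.24324324]), array([375, 313,  26,  30], dtype=int32))]
side brass [(np.int32(548), array([419.45255474, 330.22810219]), array([408, 317,  24,  28], dtype=int32)), (np.int32(569), array([357.18629174, 332.30404218]), array([345, 318,  24,  30], dtype=int32))]
[ 30   2 133] [90 16 81] [ 15   4 132] [30  5 93] [ 30   2 132][ WARN:0@2.814] global loadsave.cpp:1063 imwrite_ Unsupported depth image for selected encoder is fallbacked to CV_8U.
```

View pics/z1.png

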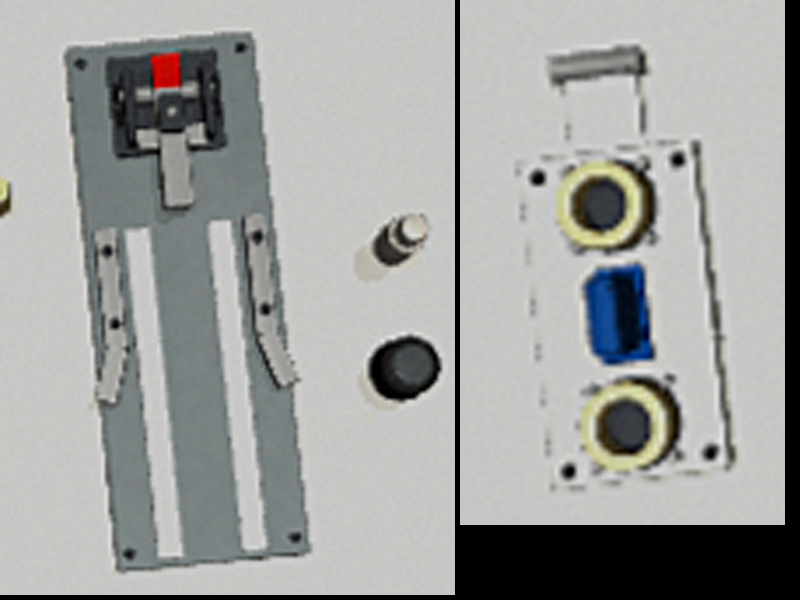

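The zoom shows the dock plate corners at about (318.9,158.4), (372.3,154.4), (388.3,302.1) and (333.7,308.1). The carrier's plate corners are at (196.4,276.6), (232.4,273.4), (239.6,338) and (203.6,342.6), with the bar ends at (202.6,258.6) and (222,256.6).

Run:
```python
from h import *
T=cams.capture("top");S=cams.capture("side"); np.set_printoptions(precision=4,suppress=True)
D=onz(T,[(318.9,158.4),(372.3,154.4),(388.3,302.1),(333.7,308.1)],.008)
def ang(v): return np.degrees(np.arctan2(v[1],v[0]))
print("dock",D[:,:2]); print([np.linalg.norm(D[i]-D[(i+1)%4]) for i in range(4)])
far=(D[0]+D[1])/2;near=(D[2]+D[3])/2;u=(far-near)/np.linalg.norm(far-near)
mid=(far+near)/2
print("yaw",ang(far-near),ang(D[0]-D[3]),ang(D[1]-D[2]),"across",ang(D[0]-D[1])-90,ang(D[3]-D[2])-90,"origin",mid+u*.0175,"porch",mid+u*(.0175-.137))
# glide strips: white between
P=onz(T,[(196.4,276.6),(232.4,273.4),(239.6,338),(203.6,342.6)],.012)
print("carr",[np.linalg.norm(P[i]-P[(i+1)%4]) for i in range(4)],P.mean(0),"yaw",ang(P[0]-P[3]),ang(P[1]-P[2]))
B=onz(T,[(202.6,258.6),(222,256.6)],.016);print("bar",B,np.linalg.norm(B[0]-B[1]))
b1=onz(T,[(185+(598-460)/5,245+203/5)],.038)[0];b2=onz(T,[(185+(622-460)/5,245+426/5)],.038)[0]
print("bush",b1,b2,(b1+b2)/2,np.linalg.norm(b1-b2),ang(b1-b2))
bm=B.mean(0);print("bar from mid",np.linalg.norm(bm-(b1+b2)/2),ang(bm-b2))
# side view: dock and blue tab
print("tab x",cross(T,(216.4,307.6),S,(388.5,328.2)))
h=hsv(S); m=np.zeros(h.shape[:2],bool); m[305:350,365:410]=1; m&=(h[...,0]>95)&(h[...,0]<125)&(h[...,1]>120)
pts=np.argwhere(m)[:,::-1]; print("tab side top row",[ (y,pts[pts[:,1]==y][:,0].min(),pts[pts[:,1]==y][:,0].max()) for y in range(312,344,3) if (pts[:,1]==y).any()])
h=hsv(S); print("side z", onz(S,[(388,313)],.058))
a=cv2.resize(S["pixels"][190:260,205:400],None,fx=4,fy=4,interpolation=cv2.INTER_CUBIC)
b=cv2.resize(S["pixels"][300:370,305:445],None,fx=4,fy=4,interpolation=cv2.INTER_CUBIC)
o=np.zeros((580,800,3),np.uint8); o[:a.shape[0],:a.shape[1]]=a; o[290:290+b.shape[0],:b.shape[1]]=b
cv2.imwrite("pics/z2.png",np.clip(o[:,:,::-1]*1.5,0,255).astype(np.uint8))
```

```text
dock [[ 0.7835  0.1086]
 [ 0.7924 -0.0004]
 [ 0.4928 -0.0308]
 [ 0.4801  0.0775]]
[np.float64(0.1093860558854563), np.float64(0.30119948739424235), np.float64(0.10904720667961562), np.float64(0.3049132254332356)]
yaw 5.812476139070415 5.84342966737591 5.7811409590300675 across 4.6943010096155575 6.642205843375947 origin [0.6546 0.0405 0.008 ] porch [0.5183 0.0266 0.008 ]
carr [np.float64(0.07190520049658049), np.float64(0.1280043067476381), np.float64(0.0712500207712096), np.float64(0.13069916863594883)] [0.4799 0.3066 0.012 ] yaw 7.895182028012059 7.630393591851598
bar [[0.5762 0.339  0.016 ]
 [0.5805 0.3004 0.016 ]] 0.038773133632084344
bush [0.5224 0.3134 0.038 ] [0.437 0.302 0.038] [0.4797 0.3077 0.038 ] 0.08612729901899514 7.64543588301727
bar from mid 0.1018159669966629 7.143653427545806
tab x (array([0.4799, 0.3066, 0.0293]), np.float64(6.209588175822014e-05))
tab side top row [(315, np.int64(380), np.int64(399)), (318, np.int64(380), np.int64(399)), (321, np.int64(380), np.int64(398)), (324, np.int64(380), np.int64(398)), (327, np.int64(380), np.int64(398)), (330, np.int64(380), np.int64(398)), (333, np.int64(378), np.int64(399)), (336, np.int64(375), np.int64(399)), (339, np.int64(376), np.int64(400)), (342, np.int64(377), np.int64(378))]
side z [[0.4822 0.3065 0.058 ]]
```

View pics/z2.png

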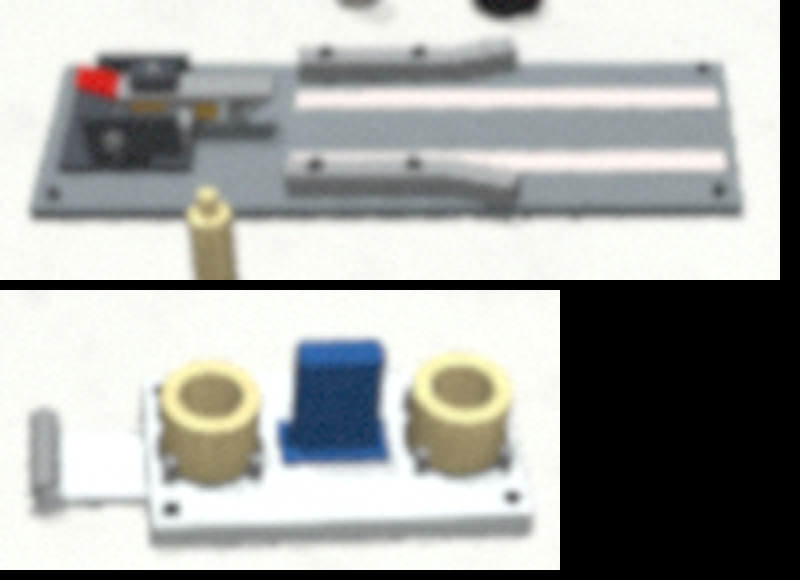

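The zoomed side view confirms the layout: the tab's top is near (390,316), the bar is on the left, and the hook points to the front of the dock. That puts the carrier at (0.480, 0.307) with yaw about 7.5°. The dock yaw is about 5.8° and the porch is at (0.518, 0.027). I'm going above the tab now.

Call:
drive_tool(
  rows=[
    {"x": 0.36,"y": 0.233,"z": 0,"spin": -0.448},
    {"x": 0.36,"y": 0.233,"z": 0,"spin": -0.448},
    {"x": 0.36,"y": 0.233,"z": 0,"spin": -0.448},
    {"x": 0.36,"y": 0.233,"z": 0,"spin": -0.448},
    {"x": 0.36,"y": 0.233,"z": 0,"spin": -0.448},
    {"x": 0.36,"y": 0.233,"z": 0,"spin": -0.448},
    {"x": 0.36,"y": 0.233,"z": 0,"spin": -0.448},
    {"x": 0.36,"y": 0.233,"z": 0.05,"spin": -0.448},
    {"x": 0.36,"y": 0.233,"z": 0.1,"spin": -0.448},
    {"x": 0.36,"y": 0.233,"z": 0.115,"spin": -0.448},
  ],
)

```text
invalid input
```

Call:
drive_tool(
  rows=[
    {"x": 0.36,"y": 0.233,"z": 0.0,"spin": -0.448,"fingers": 1.0},
    {"x": 0.36,"y": 0.233,"z": 0.0,"spin": -0.448,"fingers": 1.0},
    {"x": 0.36,"y": 0.233,"z": 0.0,"spin": -0.448,"fingers": 1.0},
    {"x": 0.36,"y": 0.233,"z": 0.0,"spin": -0.448,"fingers": 1.0},
    {"x": 0.36,"y": 0.233,"z": 0.0,"spin": -0.448,"fingers": 1.0},
    {"x": 0.36,"y": 0.233,"z": 0.0,"spin": -0.448,"fingers": 1.0},
    {"x": 0.36,"y": 0.233,"z": 0.0,"spin": -0.448,"fingers": 1.0},
    {"x": 0.36,"y": 0.233,"z": 0.05,"spin": -0.448,"fingers": 1.0},
    {"x": 0.36,"y": 0.233,"z": 0.1,"spin": -0.448,"fingers": 1.0},
    {"x": 0.36,"y": 0.233,"z": 0.115,"spin": -0.448,"fingers": 1.0},
  ],
  newtons=20,
)

```text
time_s: 1.55
tcp_pos: [0.4787, 0.3062, 0.1279]
eef_rot: [179.8, 0.2, 7.5]
contact_force: [-0.3, 0.0, 0.7]
gripper_width: 0.0875
gripper_force: 0.0
```

Call:
drive_tool(
  rows=[
    {"x": 0.001,"y": -0.001,"z": 0.04,"spin": 0.0,"fingers": 1.0},
    {"x": 0.001,"y": -0.001,"z": 0.07,"spin": 0.0,"fingers": 1.0},
    {"x": 0.001,"y": -0.001,"z": 0.082,"spin": 0.0,"fingers": 1.0},
    {"x": 0.001,"y": -0.001,"z": 0.082,"spin": 0.0,"fingers": -0.2},
    {"x": 0.001,"y": -0.001,"z": 0.082,"spin": 0.0,"fingers": -0.5},
    {"x": 0.001,"y": -0.001,"z": 0.082,"spin": 0.0,"fingers": -0.6},
    {"x": 0.001,"y": -0.001,"z": 0.082,"spin": 0.0,"fingers": -0.65},
  ],
  newtons=25,
)

```text
time_s: 2.42
tcp_pos: [0.4809, 0.3092, 0.0494]
eef_rot: [-179.9, -0.1, 7.5]
contact_force: [0.3, 0.3, -0.1]
gripper_width: 0.0532
gripper_force: 0.0
```

Run:
```python
from h import *
S=cams.capture("side")
cv2.imwrite("pics/g.png",cv2.resize(S["pixels"][250:380,280:460],None,fx=4,fy=4,interpolation=cv2.INTER_CUBIC)[:,:,::-1])
```

```text
(no output)
```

View pics/g.png

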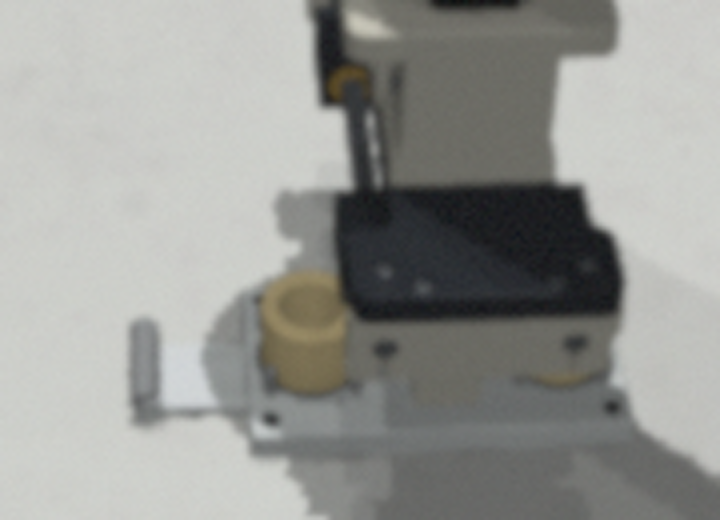

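The body hides the tab, but the nose and front bushing stand undisturbed. I'll close the gripper.

Call:
drive_tool(
  rows=[
    {"x": 0.0,"y": 0.002,"z": 0.003,"spin": 0.0,"fingers": -0.5},
    {"x": 0.0,"y": 0.002,"z": 0.003,"spin": 0.0,"fingers": -0.65},
    {"x": 0.0,"y": 0.002,"z": 0.003,"spin": 0.0,"fingers": -0.8},
    {"x": 0.0,"y": 0.002,"z": 0.003,"spin": 0.0,"fingers": -1.0},
    {"x": 0.0,"y": 0.002,"z": 0.003,"spin": 0.0,"fingers": -1.0},
    {"x": 0.0,"y": 0.002,"z": 0.003,"spin": 0.0,"fingers": -1.0},
  ],
  newtons=25,
)

```text
time_s: 3.22
tcp_pos: [0.481, 0.3071, 0.0455]
eef_rot: [-180.0, -0.0, 7.5]
contact_force: [0.1, 0.6, -0.5]
gripper_width: 0.0118
gripper_force: 25.0
```

Call:
drive_tool(
  rows=[
    {"x": 0.0,"y": 0.0,"z": -0.005,"spin": 0.0,"fingers": -1.0},
    {"x": 0.0,"y": 0.0,"z": -0.02,"spin": 0.0,"fingers": -1.0},
    {"x": 0.0,"y": 0.0,"z": -0.04,"spin": 0.0,"fingers": -1.0},
    {"x": 0.0,"y": 0.0,"z": -0.055,"spin": 0.0,"fingers": -1.0},
    {"x": 0.0,"y": 0.01,"z": -0.06,"spin": 0.0,"fingers": -1.0},
    {"x": 0.0,"y": 0.03,"z": -0.06,"spin": 0.0,"fingers": -1.0},
    {"x": 0.0,"y": 0.055,"z": -0.06,"spin": 0.01,"fingers": -1.0},
    {"x": 0.0,"y": 0.08,"z": -0.06,"spin": 0.02,"fingers": -1.0},
    {"x": 0.0,"y": 0.1,"z": -0.06,"spin": 0.03,"fingers": -1.0},
    {"x": 0.0,"y": 0.11,"z": -0.06,"spin": 0.03,"fingers": -1.0},
  ],
)

```text
time_s: 4.47
tcp_pos: [0.4953, 0.1959, 0.1053]
eef_rot: [180.0, 0.0, 5.7]
contact_force: [-0.9, 1.0, -3.8]
gripper_width: 0.0119
gripper_force: 25.0
```

Call:
drive_tool(
  rows=[
    {"x": 0.0,"y": 0.01,"z": 0.0,"spin": 0.0,"fingers": -1.0},
    {"x": 0.0,"y": 0.03,"z": 0.0,"spin": 0.0,"fingers": -1.0},
    {"x": 0.0,"y": 0.055,"z": 0.0,"spin": 0.0,"fingers": -1.0},
    {"x": 0.0,"y": 0.08,"z": 0.0,"spin": 0.0,"fingers": -1.0},
    {"x": 0.0,"y": 0.105,"z": 0.0,"spin": 0.0,"fingers": -1.0},
    {"x": -0.002,"y": 0.13,"z": 0.0,"spin": 0.0,"fingers": -1.0},
    {"x": -0.004,"y": 0.15,"z": 0.0,"spin": 0.0,"fingers": -1.0},
    {"x": -0.005,"y": 0.165,"z": 0.0,"spin": 0.0,"fingers": -1.0},
    {"x": -0.005,"y": 0.172,"z": 0.0,"spin": 0.0,"fingers": -1.0},
    {"x": -0.005,"y": 0.172,"z": 0.0,"spin": 0.0,"fingers": -1.0},
  ],
)

```text
time_s: 5.72
tcp_pos: [0.5079, 0.0261, 0.1056]
eef_rot: [-180.0, -0.0, 5.8]
contact_force: [-0.2, 0.4, -3.6]
gripper_width: 0.0119
gripper_force: 25.0
```

Run:
```python
from h import *
s=sensors.get_state(); print(s["tcp_pos"],s["eef_rot"],s["contact_force"],s["moment"])
S=cams.capture("side");T=cams.capture("top")
a=cv2.resize(S["pixels"][130:270,200:440],None,fx=2.5,fy=2.5,interpolation=cv2.INTER_CUBIC)[:240]
a=cv2.resize(S["pixels"][150:270,200:420],None,fx=2.5,fy=2.5,interpolation=cv2.INTER_CUBIC)
b=cv2.resize(T["pixels"][145:345,300:400],None,fx=2.5,fy=2.5,interpolation=cv2.INTER_CUBIC)
o=np.zeros((500,800,3),np.uint8);o[:a.shape[0],:a.shape[1]]=a;o[:,550:]=b
cv2.imwrite("pics/p.png",np.clip(o[:,:,::-1].astype(int)*1.4,0,255).astype(np.uint8)); cv2.imwrite("pics/p_top.png",T["pixels"][:,:,::-1])
```

```text
[0.50787677 0.02607627 0.1055953 ] [-1.79996793e+02 -1.04486554e-02  5.76843487e+00] [-0.21337859  0.38126697 -3.57163018] [-0.02390525 -0.06486313  0.01283971]
```

View pics/p.png

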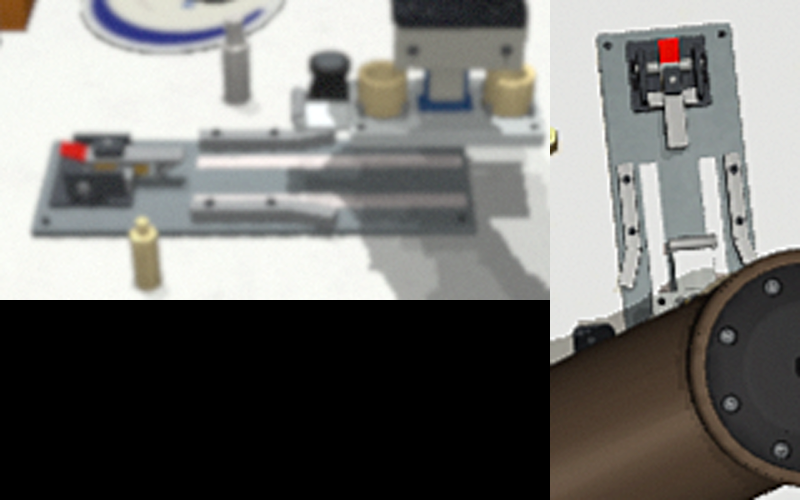

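The carrier hangs level with both bushings in their nests. The bar is near (356.2,241.4) in the top view. I'll check its offset from the track's centre line.

Run:
```python
from h import *
np.set_printoptions(precision=4,suppress=True)
T=cams.capture("top")
g=T["pixels"]
a=np.radians(5.8);O=np.array([.6546,.0405]);R=np.array([[np.cos(a),np.sin(a)],[-np.sin(a),np.cos(a)]])
f=lambda px,z:(onz(T,px,z)[:,:2]-O)@R.T
k=lambda x,y:((x-550)/2.5+300,145+y/2.5)
print("bar ends",f([k(665,243),k(716,239)],.074))
print("tcp",R@(sensors.get_state()["tcp_pos"][:2]-O))
print("rail tops pins",f([k(627,179),k(632,233),k(734,169),k(740,220)],.02))
print("hook end",f([k(666,147),k(686,148)],.025), "head", f([k(631,110),k(712,105)],.01))
# white glide strips
h=hsv(T); m=np.zeros(h.shape[:2],bool); m[205:260,330:385]=1
for row in (215,222,230):
    v=h[row,325:385,2].astype(int); print(row,v.tolist())
```

```text
bar ends [[-0.0478  0.0217]
 [-0.0484 -0.0169]]
tcp [-0.1474  0.0011]
rail tops pins [[ 0.0115  0.0428]
 [-0.0321  0.0431]
 [ 0.0114 -0.043 ]
 [-0.0299 -0.0434]]
hook end [[ 0.0334  0.0096]
 [ 0.0311 -0.0061]] head [[ 0.0689  0.0336]
 [ 0.0667 -0.0321]]
215 [96, 93, 83, 132, 98, 49, 68, 131, 83, 94, 100, 158, 168, 165, 164, 163, 165, 170, 122, 101, 106, 108, 107, 107, 105, 106, 107, 108, 111, 110, 108, 109, 108, 107, 105, 156, 167, 164, 163, 164, 166, 165, 124, 96, 91, 39, 120, 137, 118, 126, 130, 103, 103, 94, 154, 167, 164, 163, 163, 163]
222 [89, 106, 73, 127, 138, 131, 126, 127, 141, 106, 98, 114, 157, 169, 163, 162, 164, 167, 154, 113, 104, 106, 107, 106, 105, 107, 106, 108, 108, 107, 108, 107, 106, 108, 106, 110, 157, 167, 164, 163, 165, 169, 144, 114, 97, 72, 52, 121, 134, 129, 125, 133, 81, 94, 95, 154, 168, 164, 164, 163]
230 [109, 91, 109, 52, 129, 144, 132, 130, 132, 134, 103, 99, 126, 161, 166, 163, 165, 163, 169, 141, 109, 105, 107, 107, 108, 108, 108, 107, 108, 109, 108, 108, 108, 109, 109, 103, 126, 162, 167, 163, 164, 165, 170, 125, 108, 101, 59, 86, 132, 138, 136, 132, 143, 99, 96, 96, 153, 168, 165, 163]
```

Call:
drive_tool(
  rows=[
    {"x": 0.005,"y": 0.0015,"z": 0.01,"spin": 0.0,"fingers": -1.0},
    {"x": 0.01,"y": 0.0015,"z": 0.025,"spin": 0.0,"fingers": -1.0},
    {"x": 0.01,"y": 0.0015,"z": 0.038,"spin": 0.0,"fingers": -1.0},
    {"x": 0.01,"y": 0.0015,"z": 0.046,"spin": 0.0,"fingers": -1.0},
    {"x": 0.01,"y": 0.0015,"z": 0.049,"spin": 0.0,"fingers": -1.0},
    {"x": 0.01,"y": 0.0015,"z": 0.0505,"spin": 0.0,"fingers": -1.0},
    {"x": 0.01,"y": 0.0015,"z": 0.0505,"spin": 0.0,"fingers": -1.0},
  ],
)

```text
time_s: 6.75
tcp_pos: [0.518, 0.0259, 0.0553]
eef_rot: [-180.0, -0.0, 5.8]
contact_force: [0.1, -0.4, -3.7]
gripper_width: 0.0115
gripper_force: 25.0
```

Call:
drive_tool(
  rows=[
    {"x": 0.0,"y": 0.0,"z": 0.0007,"spin": 0.0,"fingers": -1.0},
    {"x": 0.0,"y": 0.0,"z": 0.0007,"spin": 0.0,"fingers": -1.0},
  ],
)

```text
time_s: 7.0
tcp_pos: [0.5179, 0.0258, 0.0546]
eef_rot: [-180.0, -0.0, 5.8]
contact_force: [0.8, 0.2, -4.4]
gripper_width: 0.0118
gripper_force: 25.0
```

Call:
drive_tool(
  rows=[
    {"x": 0.0,"y": 0.0,"z": 0.0005,"spin": 0.0,"fingers": -1.0},
    {"x": 0.0,"y": 0.0,"z": 0.0008,"spin": 0.0,"fingers": -1.0},
    {"x": 0.0,"y": 0.0,"z": 0.0008,"spin": 0.0,"fingers": -1.0},
  ],
)

```text
time_s: 7.38
tcp_pos: [0.5178, 0.0258, 0.0536]
eef_rot: [180.0, 0.0, 5.8]
contact_force: [-0.5, -1.1, -4.0]
gripper_width: 0.0115
gripper_force: 25.0
```

Call:
drive_tool(
  rows=[
    {"x": 0.0,"y": 0.0,"z": 0.0004,"spin": 0.0,"fingers": -1.0},
    {"x": 0.0,"y": 0.0,"z": 0.0004,"spin": 0.0,"fingers": -1.0},
  ],
)

```text
time_s: 7.62
tcp_pos: [0.5179, 0.0258, 0.0535]
eef_rot: [180.0, -0.0, 5.8]
contact_force: [-2.0, -1.1, 3.4]
gripper_width: 0.0121
gripper_force: 25.0
```

Call:
drive_tool(
  rows=[
    {"x": 0.0,"y": 0.0,"z": -0.0002,"spin": 0.0,"fingers": -0.5},
    {"x": 0.0,"y": 0.0,"z": -0.0002,"spin": 0.0,"fingers": -0.5},
    {"x": 0.0,"y": 0.0,"z": -0.0002,"spin": 0.0,"fingers": -1.0},
    {"x": 0.0,"y": 0.0,"z": -0.0002,"spin": 0.0,"fingers": -1.0},
    {"x": 0.0,"y": 0.0,"z": -0.0002,"spin": 0.0,"fingers": -1.0},
  ],
  newtons=15,
)

```text
time_s: 8.25
tcp_pos: [0.5179, 0.0258, 0.0534]
eef_rot: [-180.0, -0.0, 5.8]
contact_force: [0.9, -0.4, 0.0]
gripper_width: 0.0127
gripper_force: 15.0
```

Call:
drive_tool(
  rows=[
    {"x": 0.003,"y": 0.0,"z": 0.0,"spin": 0.0,"fingers": -1.0},
    {"x": 0.008,"y": 0.0,"z": 0.0,"spin": 0.0,"fingers": -1.0},
    {"x": 0.013,"y": 0.0,"z": 0.0,"spin": 0.0,"fingers": -1.0},
    {"x": 0.018,"y": 0.0,"z": 0.0,"spin": 0.0,"fingers": -1.0},
    {"x": 0.023,"y": 0.0,"z": 0.0,"spin": 0.0,"fingers": -1.0},
    {"x": 0.028,"y": 0.0,"z": 0.0,"spin": 0.0,"fingers": -1.0},
    {"x": 0.03,"y": 0.0,"z": 0.0,"spin": 0.0,"fingers": -1.0},
    {"x": 0.03,"y": 0.0,"z": 0.0,"spin": 0.0,"fingers": -1.0},
  ],
)

```text
time_s: 9.25
tcp_pos: [0.5482, 0.0289, 0.0534]
eef_rot: [-180.0, -0.0, 5.8]
contact_force: [0.9, -1.2, 0.8]
gripper_width: 0.012
gripper_force: 15.0
```

Call:
drive_tool(
  rows=[
    {"x": 0.003,"y": 0.0,"z": 0.0,"spin": 0.0,"fingers": -1.0},
    {"x": 0.006,"y": 0.0,"z": 0.0,"spin": 0.0,"fingers": -1.0},
    {"x": 0.009,"y": 0.0,"z": 0.0,"spin": 0.0,"fingers": -1.0},
    {"x": 0.012,"y": 0.0,"z": 0.0,"spin": 0.0,"fingers": -1.0},
    {"x": 0.012,"y": 0.0,"z": 0.0,"spin": 0.0,"fingers": -1.0},
  ],
)

```text
time_s: 9.88
tcp_pos: [0.5602, 0.0302, 0.0534]
eef_rot: [-180.0, -0.0, 5.8]
contact_force: [0.5, -1.1, 0.7]
gripper_width: 0.0117
gripper_force: 15.0
```

Call:
drive_tool(
  rows=[
    {"x": 0.003,"y": 0.0,"z": 0.0,"spin": 0.0,"fingers": -1.0},
    {"x": 0.006,"y": 0.0,"z": 0.0,"spin": 0.0,"fingers": -1.0},
    {"x": 0.009,"y": 0.0,"z": 0.0,"spin": 0.0,"fingers": -1.0},
    {"x": 0.012,"y": 0.0,"z": 0.0,"spin": 0.0,"fingers": -1.0},
    {"x": 0.012,"y": 0.0,"z": 0.0,"spin": 0.0,"fingers": -1.0},
  ],
)

```text
time_s: 10.5
tcp_pos: [0.5721, 0.0314, 0.0534]
eef_rot: [-180.0, -0.0, 5.8]
contact_force: [0.3, -1.0, 1.0]
gripper_width: 0.0115
gripper_force: 15.0
```

Run:
```python
from h import *
s=sensors.get_state(); print(s["tcp_pos"],s["contact_force"],s["moment"],s["time_s"])
T=cams.capture("top");S=cams.capture("side")
a=cv2.resize(S["pixels"][170:260,200:400],None,fx=2.7,fy=2.7,interpolation=cv2.INTER_CUBIC)
b=cv2.resize(T["pixels"][145:295,310:395],None,fx=3,fy=3,interpolation=cv2.INTER_CUBIC)
o=np.zeros((450,800,3),np.uint8);o[:a.shape[0],:a.shape[1]]=a;o[:,545:]=b
cv2.imwrite("pics/q.png",np.clip(o[:,:,::-1].astype(int)*1.4,0,255).astype(np.uint8))
```

```text
[0.57214481 0.03135919 0.05339205] [ 0.34664963 -0.98883085  0.9807349 ] [-0.36221322 -0.11058409  0.02091173] 10.5
```

View pics/q.png

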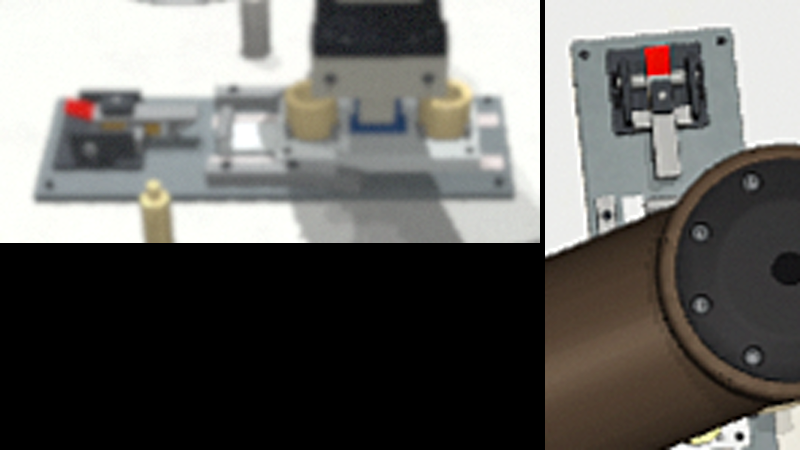

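The carrier is between the rails with the bar just short of the hook, and the red tab is a usable catch indicator. I'll log its baseline and go on slowly.

```bash
cat > st.py <<'E'
from h import *
S=cams.capture("side");T=cams.capture("top")
def red(c,x0,x1,y0,y1):
    h=hsv(c).astype(int); m=np.zeros(h.shape[:2],bool); m[y0:y1,x0:x1]=1
    m&=((h[...,0]<8)|(h[...,0]>172))&(h[...,1]>120)
    return [(b[0],b[1].round(2)) for b in blobs(m)]
s=sensors.get_state();d=s["tcp_pos"][:2]-[.6546,.0405];a=np.radians(5.8)
f=s["contact_force"];print("red side",red(S,210,260,195,230),"top",red(T,330,365,150,190))
print("dock x,y",d@[np.cos(a),np.sin(a)],d@[-np.sin(a),np.cos(a)],"F dock",f[:2]@[np.cos(a),np.sin(a)],f[:2]@[-np.sin(a),np.cos(a)],f[2],s["time_s"])
E
python3 st.py
```

```text
red side [(np.int32(65), array([229.18, 209.86]))] top [(np.int32(83), array([347.2 , 164.59]))]
dock x,y -0.08314315184056276 -0.0007079181194340326 F dock 0.31168799307873146 0.331615263786106 1.1676420358407924 10.7
```

Call:
drive_tool(
  rows=[
    {"x": 0.002,"y": 0.0,"z": 0.0,"spin": 0.0,"fingers": -1.0},
    {"x": 0.004,"y": 0.0,"z": 0.0,"spin": 0.0,"fingers": -1.0},
    {"x": 0.006,"y": 0.0,"z": 0.0,"spin": 0.0,"fingers": -1.0},
    {"x": 0.008,"y": 0.0,"z": 0.0,"spin": 0.0,"fingers": -1.0},
    {"x": 0.01,"y": 0.0,"z": 0.0,"spin": 0.0,"fingers": -1.0},
    {"x": 0.01,"y": 0.0,"z": 0.0,"spin": 0.0,"fingers": -1.0},
  ],
)

```text
time_s: 11.45
tcp_pos: [0.5818, 0.0323, 0.0534]
eef_rot: [-180.0, -0.0, 5.8]
contact_force: [-0.3, -0.5, 2.7]
gripper_width: 0.012
gripper_force: 15.0
```

```bash
python3 st.py
```

```text
red side [(np.int32(67), array([229.13, 209.94]))] top [(np.int32(83), array([347.2 , 164.59]))]
dock x,y -0.07318929204205786 -0.000797000787745537 F dock 0.10312455356939583 -1.5180486979835532 0.9273417783630629 11.55
```

Call:
drive_tool(
  rows=[
    {"x": 0.002,"y": 0.0,"z": 0.0,"spin": 0.0,"fingers": -1.0},
    {"x": 0.004,"y": 0.0,"z": 0.0,"spin": 0.0,"fingers": -1.0},
    {"x": 0.006,"y": 0.0,"z": 0.0,"spin": 0.0,"fingers": -1.0},
    {"x": 0.008,"y": 0.0,"z": 0.0,"spin": 0.0,"fingers": -1.0},
    {"x": 0.01,"y": 0.0,"z": 0.0,"spin": 0.0,"fingers": -1.0},
    {"x": 0.01,"y": 0.0,"z": 0.0,"spin": 0.0,"fingers": -1.0},
  ],
)

```text
time_s: 12.3
tcp_pos: [0.5918, 0.0333, 0.0534]
eef_rot: [-180.0, -0.0, 5.8]
contact_force: [0.1, -1.7, 4.0]
gripper_width: 0.0118
gripper_force: 15.0
```

```bash
python3 st.py
```

```text
red side [(np.int32(66), array([229.11, 209.88]))] top [(np.int32(83), array([347.2 , 164.59]))]
dock x,y -0.06315387416748393 -0.0007826291007927319 F dock 0.9168534625034088 -0.8733642604157777 1.6577378658877935 12.4
```

Call:
drive_tool(
  rows=[
    {"x": 0.001,"y": 0.0,"z": 0.0,"spin": 0.0,"fingers": -1.0},
    {"x": 0.002,"y": 0.0,"z": 0.0,"spin": 0.0,"fingers": -1.0},
    {"x": 0.003,"y": 0.0,"z": 0.0,"spin": 0.0,"fingers": -1.0},
    {"x": 0.004,"y": 0.0,"z": 0.0,"spin": 0.0,"fingers": -1.0},
    {"x": 0.005,"y": 0.0,"z": 0.0,"spin": 0.0,"fingers": -1.0},
    {"x": 0.006,"y": 0.0,"z": 0.0,"spin": 0.0,"fingers": -1.0},
    {"x": 0.006,"y": 0.0,"z": 0.0,"spin": 0.0,"fingers": -1.0},
  ],
)

```text
time_s: 13.28
tcp_pos: [0.5972, 0.0338, 0.0534]
eef_rot: [180.0, 0.0, 5.8]
contact_force: [-3.0, 0.8, 4.3]
gripper_width: 0.0117
gripper_force: 15.0
```

```bash
python3 st.py
```

```text
red side [(np.int32(68), array([229.04, 210.  ]))] top [(np.int32(85), array([347.14, 164.48]))]
dock x,y -0.05773316716182892 -0.0008617340367754071 F dock -2.961836055894863 0.3010165449267684 4.494995430364558 13.375
```

Call:
drive_tool(
  rows=[
    {"x": 0.001,"y": 0.0,"z": 0.0,"spin": 0.0,"fingers": -1.0},
    {"x": 0.002,"y": 0.0,"z": 0.0,"spin": 0.0,"fingers": -1.0},
    {"x": 0.003,"y": 0.0,"z": 0.0,"spin": 0.0,"fingers": -1.0},
    {"x": 0.004,"y": 0.0,"z": 0.0,"spin": 0.0,"fingers": -1.0},
    {"x": 0.005,"y": 0.0,"z": 0.0,"spin": 0.0,"fingers": -1.0},
    {"x": 0.006,"y": 0.0,"z": 0.0,"spin": 0.0,"fingers": -1.0},
    {"x": 0.006,"y": 0.0,"z": 0.0,"spin": 0.0,"fingers": -1.0},
  ],
)

```text
time_s: 14.25
tcp_pos: [0.6032, 0.0344, 0.0534]
eef_rot: [180.0, 0.0, 5.8]
contact_force: [-3.4, -0.8, 6.2]
gripper_width: 0.0116
gripper_force: 15.0
```

```bash
python3 st.py
```

```text
red side [(np.int32(64), array([228.14, 210.56]))] top [(np.int32(82), array([347.05, 163.96]))]
dock x,y -0.0517896959047472 -0.0008575191369752419 F dock -3.3381336613130377 -0.1112727859535715 4.677519986886489 14.35
```

Call:
drive_tool(
  rows=[
    {"x": 0.001,"y": 0.0,"z": -0.0002,"spin": 0.0,"fingers": -1.0},
    {"x": 0.002,"y": 0.0,"z": -0.0002,"spin": 0.0,"fingers": -1.0},
    {"x": 0.003,"y": 0.0,"z": -0.0002,"spin": 0.0,"fingers": -1.0},
    {"x": 0.004,"y": 0.0,"z": -0.0002,"spin": 0.0,"fingers": -1.0},
    {"x": 0.005,"y": 0.0,"z": -0.0002,"spin": 0.0,"fingers": -1.0},
    {"x": 0.006,"y": 0.0,"z": -0.0002,"spin": 0.0,"fingers": -1.0},
    {"x": 0.006,"y": 0.0,"z": -0.0002,"spin": 0.0,"fingers": -1.0},
  ],
)

```text
time_s: 15.22
tcp_pos: [0.6089, 0.035, 0.0534]
eef_rot: [180.0, 0.1, 5.8]
contact_force: [-2.8, 0.1, 2.1]
gripper_width: 0.012
gripper_force: 15.0
```

```bash
python3 st.py
```

```text
red side [(np.int32(65), array([227.98, 210.6 ]))] top [(np.int32(82), array([347.07, 163.82]))]
dock x,y -0.04599299441202661 -0.0008371933298829807 F dock -4.007385882799052 1.054910575650935 1.8380867231888305 15.325
```

Call:
drive_tool(
  rows=[
    {"x": 0.001,"y": 0.0,"z": 0.0,"spin": 0.0,"fingers": -1.0},
    {"x": 0.002,"y": 0.0,"z": 0.0,"spin": 0.0,"fingers": -1.0},
    {"x": 0.003,"y": 0.0,"z": 0.0,"spin": 0.0,"fingers": -1.0},
    {"x": 0.003,"y": 0.0,"z": 0.0,"spin": 0.0,"fingers": -1.0},
  ],
)

```text
time_s: 15.82
tcp_pos: [0.6119, 0.0353, 0.0534]
eef_rot: [180.0, 0.1, 5.8]
contact_force: [-5.5, -0.6, 2.5]
gripper_width: 0.0122
gripper_force: 15.0
```

```bash
python3 st.py
```

```text
red side [(np.int32(64), array([228.14, 210.56]))] top [(np.int32(84), array([347.05, 163.95]))]
dock x,y -0.043000148532231094 -0.0008973813154839045 F dock -5.1312070883922924 1.2715042236326812 2.0231682360481322 15.925
```

Call:
drive_tool(
  rows=[
    {"x": 0.0005,"y": 0.0,"z": 0.0,"spin": 0.0,"fingers": -1.0},
    {"x": 0.001,"y": 0.0,"z": 0.0,"spin": 0.0,"fingers": -1.0},
    {"x": 0.0015,"y": 0.0,"z": 0.0,"spin": 0.0,"fingers": -1.0},
    {"x": 0.002,"y": 0.0,"z": 0.0,"spin": 0.0,"fingers": -1.0},
    {"x": 0.002,"y": 0.0,"z": 0.0,"spin": 0.0,"fingers": -1.0},
  ],
)

```text
time_s: 16.55
tcp_pos: [0.6137, 0.0355, 0.0534]
eef_rot: [180.0, 0.1, 5.8]
contact_force: [-6.3, 0.1, 2.7]
gripper_width: 0.0118
gripper_force: 15.0
```

```bash
python3 st.py
```

```text
red side [(np.int32(64), array([228.44, 210.34]))] top [(np.int32(82), array([346.98, 164.21]))]
dock x,y -0.04123916032783734 -0.0009111133222743437 F dock -6.5105439670662015 0.3019392520842009 3.04568809719689 16.65
```

Call:
drive_tool(
  rows=[
    {"x": 0.0005,"y": 0.0,"z": 0.0,"spin": 0.0,"fingers": -1.0},
    {"x": 0.001,"y": 0.0,"z": 0.0,"spin": 0.0,"fingers": -1.0},
    {"x": 0.0015,"y": 0.0,"z": 0.0,"spin": 0.0,"fingers": -1.0},
    {"x": 0.002,"y": 0.0,"z": 0.0,"spin": 0.0,"fingers": -1.0},
    {"x": 0.002,"y": 0.0,"z": 0.0,"spin": 0.0,"fingers": -1.0},
  ],
)

```text
time_s: 17.27
tcp_pos: [0.6154, 0.0355, 0.0534]
eef_rot: [180.0, 0.1, 5.8]
contact_force: [-6.6, 0.7, 4.6]
gripper_width: 0.012
gripper_force: 15.0
```

```bash
python3 st.py
```

```text
red side [(np.int32(67), array([229.13, 209.94]))] top [(np.int32(83), array([347.2 , 164.59]))]
dock x,y -0.03954261814834747 -0.0009628940353155265 F dock -6.995209484836635 1.9594285156307665 4.3339219578992445 17.375
```

The red tab is back at its baseline in both views, so the catch seems to have dropped. I'll push 0.5 mm more for margin and confirm.

Call:
drive_tool(
  rows=[
    {"x": 0.0003,"y": 0.0,"z": -0.0001,"spin": 0.0,"fingers": -1.0},
    {"x": 0.0006,"y": 0.0,"z": -0.0001,"spin": 0.0,"fingers": -1.0},
    {"x": 0.0006,"y": 0.0,"z": -0.0001,"spin": 0.0,"fingers": -1.0},
  ],
)

```text
time_s: 17.75
tcp_pos: [0.6158, 0.0356, 0.0534]
eef_rot: [180.0, 0.1, 5.8]
contact_force: [-7.4, -0.2, 3.7]
gripper_width: 0.012
gripper_force: 15.0
```

```bash
python3 st.py
```

```text
red side [(np.int32(65), array([229.18, 209.86]))] top [(np.int32(83), array([347.2 , 164.59]))]
dock x,y -0.03906743086223265 -0.0009479677076399292 F dock -7.632753285186041 0.9541564181736799 4.094172607081327 17.85
```

Call:
drive_tool(
  rows=[
    {"x": -0.0005,"y": 0.0,"z": 0.0,"spin": 0.0,"fingers": -1.0},
    {"x": -0.001,"y": 0.0,"z": 0.0,"spin": 0.0,"fingers": -1.0},
    {"x": -0.001,"y": 0.0,"z": 0.0,"spin": 0.0,"fingers": -1.0},
  ],
)

```text
time_s: 18.23
tcp_pos: [0.6156, 0.0357, 0.0534]
eef_rot: [180.0, 0.0, 5.8]
contact_force: [-4.0, -0.5, 1.0]
gripper_width: 0.0117
gripper_force: 15.0
```

```bash
python3 st.py
```

```text
red side [(np.int32(65), array([229.03, 209.91]))] top [(np.int32(83), array([347.2 , 164.59]))]
dock x,y -0.03929440083933338 -0.000874702405898553 F dock -4.254076850333739 -0.24277870872392954 -0.17511794221865237 18.325
```

Call:
drive_tool(
  rows=[
    {"x": -0.0005,"y": 0.0,"z": 0.0,"spin": 0.0,"fingers": -1.0},
    {"x": -0.0007,"y": 0.0,"z": 0.0,"spin": 0.0,"fingers": -1.0},
    {"x": -0.0007,"y": 0.0,"z": 0.0,"spin": 0.0,"fingers": -1.0},
  ],
)

```text
time_s: 18.7
tcp_pos: [0.615, 0.0357, 0.0534]
eef_rot: [-180.0, 0.0, 5.8]
contact_force: [-3.3, -0.3, -3.0]
gripper_width: 0.012
gripper_force: 15.0
```

```bash
python3 st.py
```

```text
red side [(np.int32(67), array([229.13, 209.94]))] top [(np.int32(82), array([347.26, 164.57]))]
dock x,y -0.03984471000648469 -0.0008015531694259095 F dock -3.795429098912548 0.6506951395508342 -3.1485290601302314 18.8
```

Call:
drive_tool(
  rows=[
    {"x": 0.0,"y": 0.0,"z": 0.0002,"spin": 0.0,"fingers": -1.0},
    {"x": 0.0,"y": 0.0,"z": 0.0002,"spin": 0.0,"fingers": -0.6},
    {"x": 0.0,"y": 0.0,"z": 0.0002,"spin": 0.0,"fingers": -0.3},
    {"x": 0.0,"y": 0.0,"z": 0.0002,"spin": 0.0,"fingers": -0.3},
    {"x": 0.0,"y": 0.0,"z": 0.0002,"spin": 0.0,"fingers": -0.3},
  ],
)

```text
time_s: 19.42
tcp_pos: [0.6155, 0.0358, 0.0537]
eef_rot: [-180.0, -0.0, 5.8]
contact_force: [-0.5, 0.2, 0.0]
gripper_width: 0.0306
gripper_force: 0.0
```

```bash
python3 st.py
```

```text
red side [(np.int32(67), array([229.13, 209.94]))] top [(np.int32(83), array([347.2 , 164.59]))]
dock x,y -0.039534877534746396 -0.0007738415983069133 F dock -0.9438567414498069 0.42992449930021626 -0.47662857554277893 19.525
```

Catch still down. I'll raise the arm straight up, back away toward the robot and look.

Call:
drive_tool(
  rows=[
    {"x": 0.0,"y": 0.0,"z": -0.01,"spin": 0.0,"fingers": -0.3},
    {"x": 0.0,"y": 0.0,"z": -0.03,"spin": 0.0,"fingers": -0.3},
    {"x": 0.0,"y": 0.0,"z": -0.07,"spin": 0.0,"fingers": -0.3},
    {"x": 0.0,"y": 0.0,"z": -0.12,"spin": 0.0,"fingers": -0.3},
    {"x": 0.0,"y": -0.05,"z": -0.15,"spin": 0.0,"fingers": -0.3},
    {"x": 0.0,"y": -0.11,"z": -0.16,"spin": 0.0,"fingers": -0.3},
    {"x": 0.0,"y": -0.17,"z": -0.16,"spin": 0.0,"fingers": -0.3},
    {"x": 0.0,"y": -0.22,"z": -0.16,"spin": 0.0,"fingers": -0.3},
    {"x": 0.0,"y": -0.25,"z": -0.16,"spin": 0.0,"fingers": -0.3},
    {"x": 0.0,"y": -0.25,"z": -0.16,"spin": 0.0,"fingers": -0.3},
  ],
)

```text
time_s: 20.78
tcp_pos: [0.5895, 0.2866, 0.2139]
eef_rot: [-180.0, -0.0, 6.0]
contact_force: [-0.2, 0.4, 0.1]
gripper_width: 0.0307
gripper_force: 0.0
```

```bash
python3 st.py
python3 - <<'E'
from h import *
T=cams.capture("top");S=cams.capture("side")
a=cv2.resize(S["pixels"][170:260,205:395],None,fx=2.8,fy=2.8,interpolation=cv2.INTER_CUBIC)
b=cv2.resize(T["pixels"][145:315,305:395],None,fx=2.8,fy=2.8,interpolation=cv2.INTER_CUBIC)
o=np.zeros((500,800,3),np.uint8);o[:a.shape[0],:a.shape[1]]=a;o[:b.shape[0],540:540+b.shape[1]]=b
cv2.imwrite("pics/e.png",np.clip(o[:,:,::-1].astype(int)*1.4,0,255).astype(np.uint8))
E
```

```text
red side [(np.int32(66), array([229.11, 209.88]))] top [(np.int32(83), array([347.2 , 164.59]))]
dock x,y -0.0398481413802591 0.24925456229635684 F dock 0.03591393837873682 -0.1874387778516808 0.419427700153782 20.875
```

View pics/e.png

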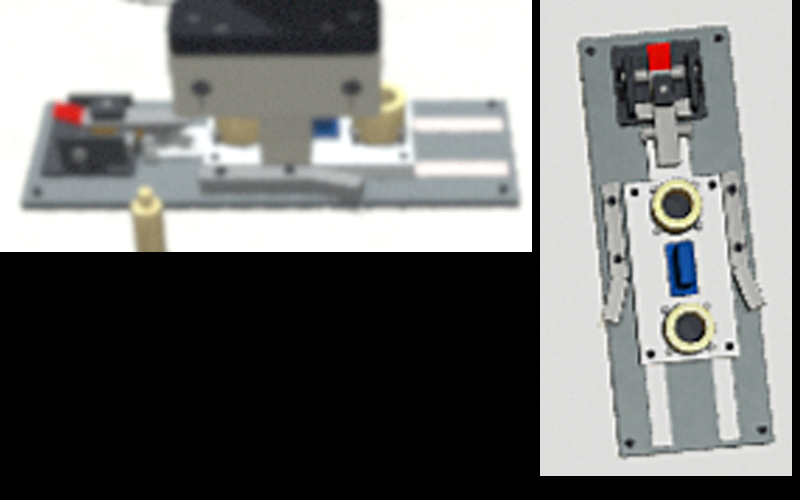

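The carrier sits square between the rails with both bushings standing. The bar is at about (668,132) in the picture, beyond the hook tip at (665,163), and the catch is fully down. Handing in.

```bash
python3 -c "
from plant import r
print(r.close_job())"
```

```text
the job is handed in; nothing more can be done
None
```

The carrier is in the dock, held by the dropped catch alone, with both bushings standing in their nests; I handed the job in at about 21 s, and no verdict came back.

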